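# Set a metering pump's guarded stroke knob with its fork key

### The job

The fork key for the metering pump was left lying across the white tray. Use it to reach down through the opening in the pump's wire guard and turn the sunk stroke knob until its white pointer line meets the green mark, then lower the key back into its stand so that it stands upright, fork down. Leave everything else on the bench where it is.

Things in the scene. Friction and masses are not known exactly. Their poses are not given: they have to be found in the camera images.
- pump: Metering pump, fixed: blue housing 160 x 150 mm, 100 mm high, grey motor on its +x side (to x = +194 mm, 105 mm high), white liquid end on its -x side (to x = -124 mm, 91 mm high; its port at x = -105 mm is 138 mm high). Origin: centre of the housing's underside; z up. In its top, centred, a square well 90 mm wide, 45 mm deep, under a grille of steel wires (top 106 mm up)
- guard_opening (a point): Centre of the guard's only wide opening, square, 40 x 40 mm clear, sides along the pump's x and y, at the grille's top (105.5 mm up), straight above the knob's axis. Axes as the pump's
- knob_axis (a point): Point on the knob's vertical axis, 75 mm up, level with the crest of its brass tang. Axes as the pump's (does not turn with the knob)
- stroke_knob (a joint): Angle of the stroke knob, rad, counter-clockwise from above; 0: white pointer line along the pump's +x; stops at -1.6 and 1.6. Black disc, 56 mm diameter, top face 61 mm above the bench; across its middle, along the pointer line, an upright brass tang 6 mm thick, 18 mm long, 61 to 75 mm up, crest rounded. Friction about 0.1 N m; stays where it is left
- set_mark (a joint): Angle of the green set mark on the dial plate round the knob, rad, counted like stroke_knob; it does not move. The pointer meets the mark when both angles are equal. The mark always lies counter-clockwise of the starting pointer
- pointer_tip (a point): Outer end of the knob's white pointer line, 27.5 mm from the axis, 61 mm up; turns with the knob
- mark_tip (a point): The point where the pointer's tip must stand: at the inner end of the green mark (7 mm wide), 27.5 mm from the axis
- key_center (a point): Centre of the loose fork key, 150 mm long, about 170 g, in a 22 x 22 mm square section. Own x runs along it to the fork: red square handle (22 x 22 mm) from x = -75 to -15 mm, steel shaft (12 mm round) to +45, steel fork head (22 x 22 mm) to +75 mm. Starts lying level across the tray, own z up, axis 46 mm above the bench, handle and head on the two long rims
- key_foot (a point): Middle of the fork's open end, x = +75 mm from key_center, axes as the key's. The last 19 mm of the head is the fork: two prongs at +y and -y, between them a slot 8.6 mm wide (open at the end and at both z faces), to be set over the knob's tang. On the tang it has about 0.14 rad of play either way
- key_head (a point): Middle of the handle's end, x = -75 mm from key_center; axes as the key's. The key's centre of mass lies about 10 mm from key_center towards this end
- tray: White open tray, fixed, 115 mm (own x) x 200 mm (own y), 35 mm high, walls 5 mm thick, floor 5 mm. Origin: centre of its underside. The key lies roughly along its x
- stand_pocket (a point): Centre of the pocket floor of the key stand (fixed 64 x 64 mm aluminium block with a red lip, on a 84 x 84 mm black foot). The pocket is square, 40 x 40 mm (45 mm at the lip), sides along the point's x and y, floor 5 mm and top 46 mm above the bench. The key goes in fork first and stands flat on the floor
- beaker: Glass beaker, 70 mm diameter, 90 mm high, a bystander; origin under its centre
- reagent: Amber bottle, 56 mm diameter, 130 mm high, a bystander; origin under its centre
- jar: White jar, 40 mm diameter, 65 mm high, standing beside the pump's motor, a bystander; origin under its centre
- vial: Small glass vial, 22 mm diameter, 45 mm high, standing in the tray, a bystander; origin under its centre
- driver: Orange screwdriver, 160 mm long, lying on the bench, a bystander; about 25 mm high
- offcut: Piece of aluminium profile, 30 x 120 x 30 mm, lying on the bench, a bystander; origin under its centre
- fitting: Brass pipe fitting, 30 mm diameter, 34 mm high, standing near the pump's liquid end, a bystander; origin under its centre

How it is judged:
By the outcome, as a careful person would: the job done as asked, in the order asked, and still so for the second after the job is handed in, with the robot touching nothing.
It also fails if it takes over 69 s, if anything falls off the work surface, if the arm or the gripper's body presses on something with over 40 N, if the wrist force passes 120 N, or if a joint passes its speed limit or range.

### The arm

A 6-joint arm with a two-finger parallel gripper is mounted at the origin on the work surface. World frame = base frame: x ahead of the robot, y to its left, z up, the work surface at z = 0. Lengths are in m, angles in rad, forces in N, time in s.
With the tool pointing down it reaches from about 0.35 to 0.85 m from the base axis. Payload 8.1 kg.
Tool frame: the origin (TCP) lies on the mounting face of the last link; the fingertips stand 186 mm ahead of it and the grasp point (between the pads) lies 167 mm ahead of it; z points along the fingers, y is the line along which they close (so a half turn about z gives the same grasp; the last joint's range is limited). The gripper opens to 93 mm and grips with 3 to 60 N. Pads are 15 mm wide; open, the fingers measure 128 mm over their backs; the gripper's body (75 mm by 188 mm) begins 65 mm behind the grasp point.
Start: joints at [-1.298, 0.13, 1.488, -0, 1.523, -0.085], TCP at [0.21, -0.562, 0.405] pointing down, gripper open.
Joint ranges: [-2.96, 2.96], [-0.89, 2.26], [0.02, 2.5], [-1.34, 4.48], [0, 2.73], [-2.66, 2.66]. Speed limits (rad/s): [2.39, 2.39, 2.79, 3.14, 3.14, 3.14].

### API

Orientations are given as a rotation vector (axis times angle).
In Python, from plant import * gives the robot as it stands. The module is installed in compiled form; this text tells all that it offers.
- The arm moves only by the tool arm_command, never from a script. Its argument "increments" is a list of rows, each a list of 6 numbers: the shift along the tool's x, y, z in units of 0.2 m (1.0 is 0.2 m), then the turn, a rotation vector about the tool's x, y, z in units of pi rad (1.0 is pi rad). A call has exactly 5 rows; each row is the pose to reach, as a shift and turn from the pose commanded when the call began, along the tool's axes at that moment, turning the shorter way round; what a row does not reach only later rows make up. A row lasts 1/8 s, in which the tool goes at most 62.5 mm and 10.7 degrees, less where a joint would pass 70% of its speed; a pose out of reach is approached as far as the arm can. A call with a number of a shift or a turn outside -1 to 1 is refused whole. A call with a gripper value outside its range is refused whole. "fingers" is the closure, from -1 (fully open) to 1 (shut), set as the call begins (left out, the last holds). The fingers move at their own pace and stop on an object; "force" is the grip in N (left out, the last holds). Time passes only in rows, so rows that repeat a pose let the fingers close, or fill a call up. It gives the time, the measured TCP pose, the force, the opening and the grip force at its end, in the units of the state.
- read_state(): the state, without advancing time (a new reading comes with each control period).
- read_camera(name): name is "side" or "top"; returns a dict with "image" (384x512x3 uint8, red, green, blue), "fx", "fy", "cx", "cy" (pixels), "T" (4x4, takes a point from camera to world coordinates). Camera axes: x right, y down, z forward; pixel columns grow to the right and rows downward; lengths in m; the calibration is good to about 2 mm. A picture is of the moment at which its call begins. There is no depth.
- close_job(): hands the job in; it is judged then, once.
The state is a dict: "t": time; "q": joint angles; "dq": joint speeds; "joint_torque": joint torques, N m; "tool_pos": TCP position; "orientation": TCP orientation; "force": force on the tool from outside, world axes, zero at the start; "wrist_torque": the same for the moment, N m; "opening": finger opening in m; "gripper_force": force on a finger pad.
Only numpy, scipy, OpenCV 4.12 (cv2) and the standard library are available. Lean on these libraries where they do the work, as an engineer would, in place of code of your own. Each camera call takes 0.05 s, during which the arm holds its last target. There are 200 camera calls.

## Working session

There is one attempt and no reset: what is moved stays moved. The work goes in short steps, Python scripts to look and compute and a tool call to move; the robot and the scene stay as the last step left them, time stands still between calls to the robot, and variables do not carry over. Pictures are saved under pics/ and viewed, at most 10 in all, crops included, and the job is handed in when it is done.

Besides the shell and the picture viewer there is one more tool, called after "Call:" by a JSON object that holds its "name" and its "arguments", one argument or row to a line. arm_command: Moves the arm, as the interface text tells. Shifts and turns lie within -1 to 1; 1 stands for 0.2 m of shift or pi rad of turn. Its arguments: {"type":"object","properties":{"increments":{"type":"array","items":{"type":"array","items":{"type":"number","minimum":-1,"maximum":1}}},"fingers":{"type":"number"},"force":{"type":"number"}},"required":["increments"]}

```bash
mkdir -p pics
python3 - <<'E'
from plant import *
import cv2,numpy as np
for n in ("top","side"):
    c=read_camera(n); cv2.imwrite(f"pics/{n}0.png",cv2.resize(c["image"][:,:,::-1],(800,600),interpolation=cv2.INTER_CUBIC)); cv2.imwrite(f"{n}raw.png",c["image"][:,:,::-1])
    print(n,c["fx"],c["fy"],c["cx"],c["cy"],np.round(c["T"],4).tolist())
s=read_state(); print({k:np.round(v,3).tolist() for k,v in s.items()})
E
```

```text
top 387.16074453373386 387.16074453373386 260.22758103360826 192.51691694200204 [[-0.0018, -0.9911, 0.1334, 0.3844], [-0.9998, -0.0009, -0.0201, 0.0202], [0.02, -0.1334, -0.9909, 1.2453], [0.0, 0.0, 0.0, 1.0]]
side 499.5626464754303 499.5626464754303 258.45522693376273 196.73091217421177 [[-0.7449, -0.4771, 0.4663, -0.1756], [-0.6671, 0.5224, -0.5312, 0.8457], [0.0099, -0.7067, -0.7074, 1.1923], [0.0, 0.0, 0.0, 1.0]]
{'t': 0.1, 'q': [-1.298, 0.131, 1.489, -0.0, 1.523, -0.085], 'dq': [0.0, -0.002, -0.002, -0.002, -0.0, 0.0], 'joint_torque': [0.001, -56.134, -49.31, 0.077, 0.029, -0.0], 'tool_pos': [0.21, -0.562, 0.404], 'orientation': [-3.09, -0.559, 0.0], 'force': [-0.426, 0.176, -0.159], 'wrist_torque': [-0.019, -0.015, -0.021], 'gripper_force': 0.0, 'opening': 0.093}
```

View pics/top0.png

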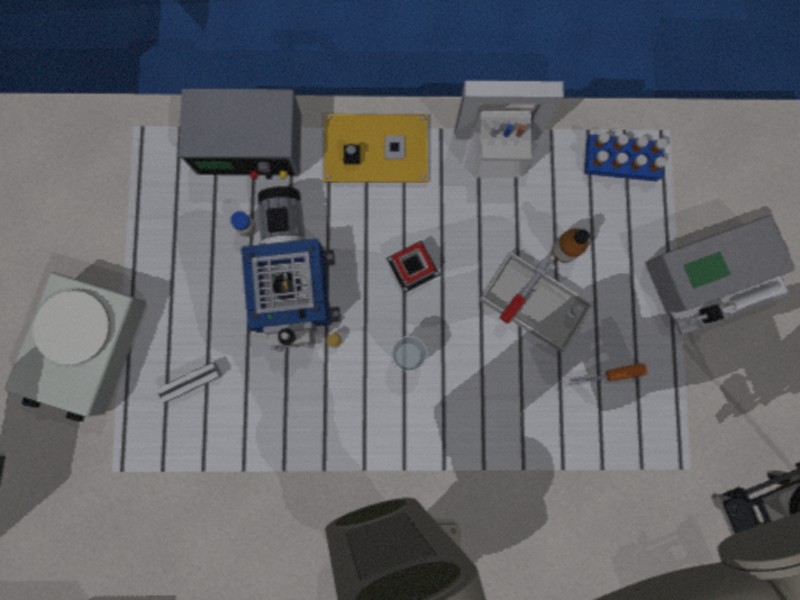

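View pics/side0.png

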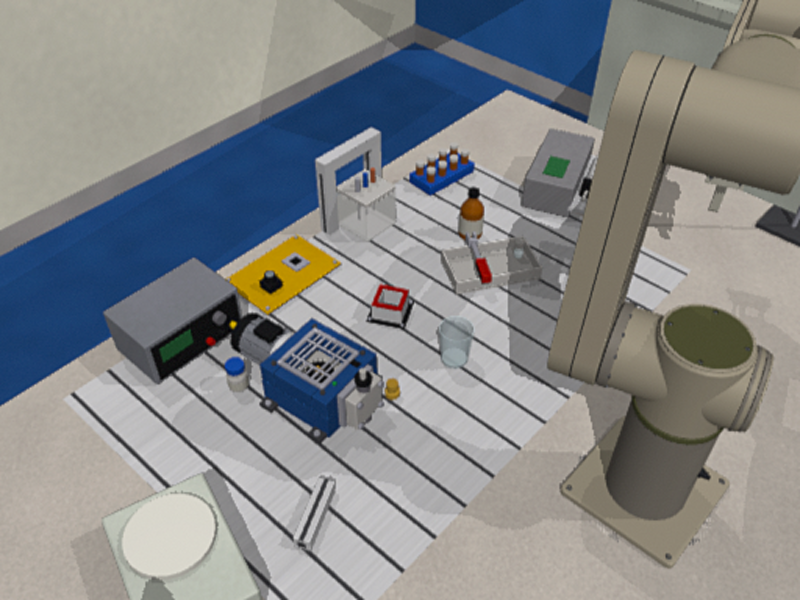

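The top view shows the key across the tray: handle at (512,307), fork near (553,255) close to the amber bottle. The stand is at (414,265) and the pump at (287,285) with its knob showing through the opening. The side view shows the same layout. Next, averaged close-up crops.

```bash
cat > h.py <<'E'
from plant import *
import cv2,numpy as np
def grab(name,n=6):
    cs=[read_camera(name) for _ in range(n)]
    im=np.mean([c["image"].astype(float) for c in cs],0)
    np.savez(f"{name}.npz",im=im,K=[cs[0][k] for k in("fx","fy","cx","cy")],T=cs[0]["T"]); return im
def load(name): d=np.load(f"{name}.npz"); return d["im"],d["K"],d["T"]
def ray(name,u,v):
    _,K,T=load(name); d=T[:3,:3]@np.array([(u-K[2])/K[0],(v-K[3])/K[1],1]); return T[:3,3],d/np.linalg.norm(d)
def plane(name,u,v,z):
    o,d=ray(name,u,v); return (o+d*(z-o[2])/d[2])
def proj(name,p):
    _,K,T=load(name); q=T[:3,:3].T@(np.asarray(p,float)-T[:3,3]); return q[0]/q[2]*K[0]+K[2],q[1]/q[2]*K[1]+K[3]
def crop(name,u0,v0,w,h,s):
    im,_,_=load(name); c=np.clip(im[v0:v0+h,u0:u0+w,::-1]*1.5,0,255).astype(np.uint8); return cv2.resize(c,(w*s,h*s),interpolation=cv2.INTER_CUBIC)
E
python3 - <<'E'
from h import *
grab("top");grab("side")
a=np.hstack([crop("top",150,140,66,50,6),crop("side",160,200,66,50,6)])
b=np.hstack([crop("top",300,140,66+22,66,6)[:, :528],crop("side",275,125,44,66,6)])
b=b[:, :792]
m=np.zeros((300+396,792,3),np.uint8)
cv2.imwrite("pics/a.png",a)
b=np.hstack([crop("top",240,140,145,95,4)[:, :400+180],crop("side",230,120,54,95,4)])
cv2.imwrite("pics/b.png",b); print(a.shape,b.shape)
E
```

```text
(300, 792, 3) (380, 796, 3)
```

View pics/a.png

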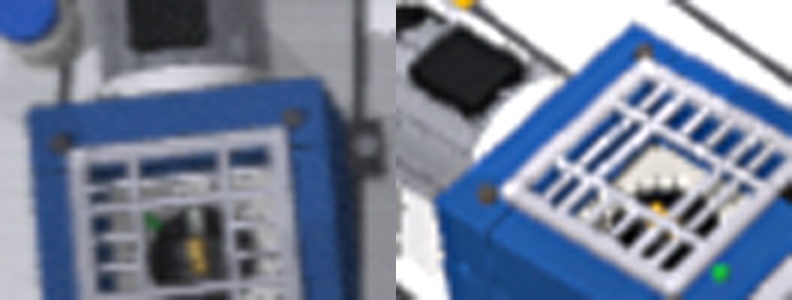

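View pics/b.png

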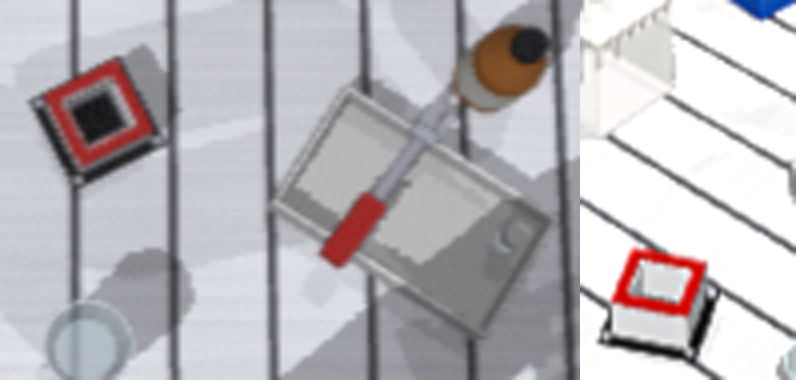

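Crops: top view shows the brass tang at native ≈(183,182), green mark at ≈(175,177), white grille corners near (162,166)/(199,161); stand's red lip centred at ≈(265,168); key handle end ≈(322,205), head partly against the bottle's silhouette ≈(355,163). Larger contrast-stretched views of the pump well, please.

Run:
```python
from h import *
def c2(name,u0,v0,w,h,s,g):
    im,_,_=load(name); c=np.clip(im[v0:v0+h,u0:u0+w,::-1]*g,0,255).astype(np.uint8); return cv2.resize(c,(w*s,h*s),interpolation=cv2.INTER_LANCZOS4)
a=np.hstack([c2("top",164,162,36,44,11,1.8),c2("side",177,209,36,44,11,1.2)])
cv2.imwrite("pics/c.png",a); print(a.shape)
```

```text
(484, 792, 3)
```

View pics/c.png

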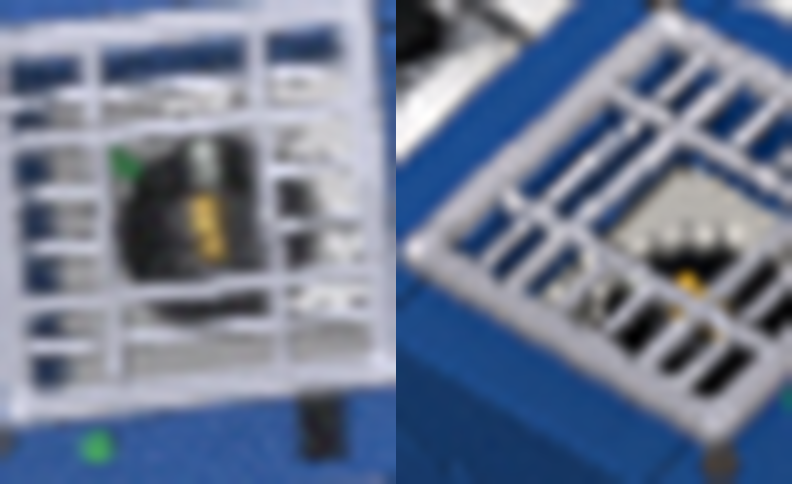

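The top crop (offset 164,162; ×11) shows the opening's wire crossings at about (97,137), (258,118), (113,302), (277,283). The tang runs from (203,195) to (213,260), the pointer is at (200,158) and the green mark at (127,165). Now the numbers.

Run:
```python
from h import *
im,_,_=load("top")
hsv=cv2.cvtColor(np.clip(im,0,255).astype(np.uint8),cv2.COLOR_RGB2HSV)
red=(((hsv[...,0]<8)|(hsv[...,0]>172))&(hsv[...,1]>130)&(hsv[...,2]>60)).astype(np.uint8)
red[:135]=0; red[215:]=0
cs,_=cv2.findContours(red,cv2.RETR_EXTERNAL,cv2.CHAIN_APPROX_NONE)
for c in cs:
    if len(c)<15: continue
    (cx,cy),_,_=cv2.minAreaRect(c); z=0.057 if cx>300 else 0.046
    P=np.array([plane("top",*p,z)[:2] for p in cv2.boxPoints(cv2.minAreaRect(c))]); 
    e=P[1]-P[0],P[2]-P[1]
    ctr=P.mean(0); print("red",(cx,cy),"ctr",ctr.round(4),[(round(np.linalg.norm(v),4),round(np.degrees(np.arctan2(v[1],v[0])),1)) for v in e])
f=lambda x,y:((x+.5)/11-.5+164,(y+.5)/11-.5+162)
W=np.array([plane("top",*f(*p),0.104)[:2] for p in((97,137),(258,118),(113,302),(277,283))])
print("opening",W.mean(0).round(4),[ (round(np.linalg.norm(v),4),round(np.degrees(np.arctan2(v[1],v[0])),1)) for v in (W[0]-W[2],W[1]-W[3],W[0]-W[1],W[2]-W[3])])
t=[plane("top",*f(*p),0.075)[:2] for p in((203,195),(213,260))]; pt=plane("top",*f(200,158),0.061)[:2]; mk=plane("top",*f(127,165),0.061)[:2]
tc=(t[0]+t[1])/2
print("tang",tc.round(4),"deg",np.degrees(np.arctan2(*(t[0]-t[1])[::-1])),"ptr",pt.round(4),np.degrees(np.arctan2(*(pt-tc)[::-1])),np.linalg.norm(pt-tc),"mark",mk.round(4),np.degrees(np.arctan2(*(mk-tc)[::-1])),np.linalg.norm(mk-tc))
g=lambda x,y:((x+.5)/4-.5+240,(y+.5)/4-.5+140)
for n,p,z in(("head",(430,131),.057),("foot",(455,98),.057),("hc",(352,230),.057),("bottle",(485,85),.06),("vial",(507,235),.045)): print(n,plane("top",*g(*p),z).round(4))
```

```text
red (328.0000305175781, 197.00001525878906) ctr [ 0.5306 -0.2143] [(np.float64(0.0595), np.float64(-37.6)), (np.float64(0.0198), np.float64(-127.6))]
red (264.3990783691406, 167.6697235107422) ctr [ 0.625  -0.0175] [(np.float64(0.0641), np.float64(-61.1)), (np.float64(0.0652), np.float64(-152.4))]
opening [0.5735 0.2342] [(np.float64(0.0455), np.float64(7.0)), (np.float64(0.0457), np.float64(7.8)), (np.float64(0.0437), np.float64(97.0)), (np.float64(0.0442), np.float64(96.8))]
tang [0.5734 0.2336] deg 9.99832663942444 ptr [0.5954 0.2388] 13.487718799454123 0.022656349171642654 mark [0.5934 0.2592] 52.07173212766286 0.03253587656030727
head [ 0.6083 -0.2764  0.057 ]
foot [ 0.6347 -0.297   0.057 ]
hc [ 0.5301 -0.2131  0.057 ]
bottle [ 0.6445 -0.3202  0.06  ]
vial [ 0.5277 -0.3375  0.045 ]
```

```bash
cat > go.py <<'E'
# go.py x y z psi b [fr]: row(s) that bring the grasp point to x,y,z with tool heading psi, outward tilt b (deg)
import sys
from h import *
from scipy.spatial.transform import Rotation as Ro
def Rt(psi,b):
    p,b=np.radians([psi,b]); h=np.array([np.cos(p),np.sin(p),0]); Z=np.array([0,0,1.])
    z=np.sin(b)*h-np.cos(b)*Z; y=np.array([np.sin(p),-np.cos(p),0]); return np.c_[np.cross(y,z),y,z]
def here():
    s=read_state(); R=Ro.from_rotvec(s["orientation"]).as_matrix(); return np.array(s["tool_pos"]),R,s
if __name__=="__main__":
    x,y,z,psi,b=map(float,sys.argv[1:6]); p,R,s=here(); Rg=Rt(psi,b)
    d=R.T@(np.array([x,y,z])-.167*Rg[:,2]-p)/.2; w=Ro.from_matrix(R.T@Rg).as_rotvec()/np.pi
    print("t",round(s["t"],2),"grip pt",(p+.167*R[:,2]).round(4),"shift",d.round(4),"turn",w.round(4),"mm",round(200*np.linalg.norm(d)),"deg",round(180*np.linalg.norm(w),1))
    zz=R[:,2]; print("psi,b",np.degrees(np.arctan2(R[0,1],-R[1,1])).round(2),np.degrees(np.arctan2(R[2,0],-R[2,2])).round(2),"yz",R[2,1].round(4),"F",np.round(s["force"],1),"grip",round(s["gripper_force"],1),round(s["opening"],4),"q",np.round(s["q"],2))
E
python3 go.py .45 -.3 .25 80 0
```

```text
t 0.7 grip pt [ 0.2101 -0.562   0.2377] shift [ 1.5821 -0.807  -0.0615] turn [-0.      0.     -0.3305] mm 355 deg 59.5
psi,b 20.5 -0.0 yz 0.0 F [-0.4 -0.6 -0.2] grip 0.0 0.0928 q [-1.3   0.13  1.49 -0.    1.52 -0.09]
```

Call:
{"name": "arm_command", "arguments": {
  "increments": [
    [0.3,-0.15,-0.05,0,0,-0.058],
    [0.5,-0.3,-0.1,0,0,-0.116],
    [0.7,-0.45,-0.15,0,0,-0.174],
    [0.85,-0.55,-0.2,0,0,-0.232],
    [1,-0.65,-0.2,0,0,-0.29]
  ],
  "fingers": -1,
  "force": 50
}}

```text
t: 1.32
tool_pos: [0.3527, -0.3691, 0.4461]
orientation: [2.522, 1.869, 0.0]
force: [0.1, -0.4, -0.1]
opening: 0.0932
gripper_force: 0.0
```

```bash
python3 go.py .49 -.19 .18 142 -45; python3 go.py .5 -.19 .22 120 -20
```

```text
t 1.32 grip pt [ 0.353  -0.3694  0.2791] shift [ 1.2696 -0.1567  0.7382] turn [-0.1497 -0.2178 -0.3622] mm 295 deg 80.7
psi,b 73.07 -0.08 yz 0.002 F [ 0.1 -0.4 -0.1] grip 0.0 0.0932 q [-0.91 -0.13  1.67  0.    1.6  -0.61]
t 1.32 grip pt [ 0.353  -0.3694  0.2791] shift [1.2665 0.2343 0.3447] turn [-0.0451 -0.1041 -0.2581] mm 267 deg 50.7
psi,b 73.07 -0.08 yz 0.002 F [ 0.1 -0.4 -0.1] grip 0.0 0.0932 q [-0.91 -0.13  1.67  0.    1.6  -0.61]
```

Call:
{"name": "arm_command", "arguments": {
  "increments": [
    [0.2,0.04,0.05,-0.009,-0.02,-0.05],
    [0.4,0.08,0.1,-0.018,-0.04,-0.1],
    [0.6,0.12,0.15,-0.027,-0.06,-0.15],
    [0.8,0.16,0.2,-0.036,-0.08,-0.2],
    [1,0.2,0.25,-0.045,-0.1,-0.25]
  ]
}}

```text
t: 1.95
tool_pos: [0.4501, -0.1898, 0.3947]
orientation: [1.452, 2.437, -0.237]
force: [0.5, -0.4, -0.3]
opening: 0.0934
gripper_force: 0.0
```

```bash
python3 go.py .505 -.194 .12 142 -45
```

```text
t 1.95 grip pt [ 0.4777 -0.2379  0.2372] shift [ 0.6297 -0.0104  0.6088] turn [-0.0678 -0.1398 -0.1127] mm 175 deg 34.5
psi,b 118.53 -19.38 yz 0.0084 F [ 0.5 -0.4 -0.3] grip 0.0 0.0934 q [-0.43 -0.31  1.94 -0.21  1.24 -0.88]
```

Call:
{"name": "arm_command", "arguments": {
  "increments": [
    [0.1,0,0.1,-0.014,-0.028,-0.022],
    [0.25,0,0.2,-0.028,-0.056,-0.045],
    [0.4,-0.01,0.35,-0.04,-0.084,-0.067],
    [0.55,-0.01,0.5,-0.055,-0.112,-0.09],
    [0.63,-0.01,0.609,-0.0678,-0.1398,-0.1127]
  ]
}}

```text
t: 2.58
tool_pos: [0.4108, -0.1208, 0.2363]
orientation: [0.777, 2.25, -0.32]
force: [-0.3, -1.2, 0.2]
opening: 0.0934
gripper_force: 0.0
```

```bash
python3 go.py .531 -.2145 .047 142.2 -45
python3 - <<'E'
from h import *
grab("side",3);grab("top",2)
print(proj("side",(.531,-.2145,.057)),proj("top",(.531,-.2145,.057)))
u,v=proj("side",(.531,-.2145,.057)); 
a=np.hstack([crop("side",int(u)-33,int(v)-33,66,66,6),crop("top",int(328)-33,197-33,66,66,6)]); cv2.imwrite("pics/d.png",a)
E
```

```text
t 2.58 grip pt [ 0.5037 -0.1935  0.1181] shift [ 0.1301 -0.001   0.3734] turn [-0.001  -0.0004 -0.0013] mm 79 deg 0.3
psi,b 141.91 -44.93 yz 0.0007 F [-0.3 -1.2  0.2] grip 0.0 0.0934 q [-0.29 -0.53  2.49 -0.56  0.51 -0.8 ]
(np.float64(308.41681572526574), np.float64(170.63582344733618)) (np.float64(328.06057737553465), np.float64(196.84550410778712))
```

View pics/d.png

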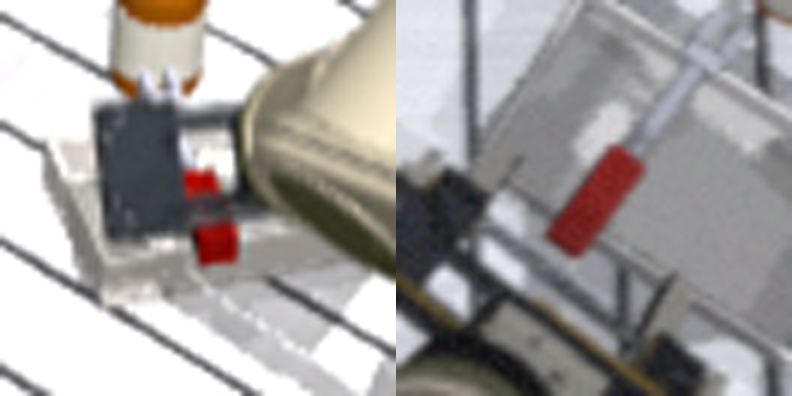

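The crops show the red handle lying between the two open fingers (top crop: handle centre (199,200), fingers at about (95,175) and (270,300)), squarely aligned, and the fork clear of the bottle. Closing in now.

Call:
{"name": "arm_command", "arguments": {
  "increments": [
    [0.026,0,0.075,0,0,0],
    [0.052,0,0.15,0,0,0],
    [0.078,0,0.225,0,0,0],
    [0.104,0,0.3,0,0,0],
    [0.13,-0.001,0.373,-0.001,0,-0.001]
  ]
}}

```text
t: 3.45
tool_pos: [0.4408, -0.1448, 0.1692]
orientation: [0.78, 2.247, -0.32]
force: [-0.4, -0.3, 0.5]
opening: 0.0924
gripper_force: 0.0
```

```bash
python3 go.py .531 -.2145 .046 142.2 -45
```

```text
t 3.45 grip pt [ 0.5338 -0.2177  0.0513] shift [0.0325 0.0008 0.0039] turn [-0.0011  0.0003 -0.0022] mm 7 deg 0.4
psi,b 141.79 -45.06 yz 0.0025 F [-0.4 -0.3  0.5] grip 0.0 0.0924 q [-0.33 -0.21  2.41 -0.91  0.3  -0.44]
```

Call:
{"name": "arm_command", "arguments": {
  "increments": [
    [0.0325,0.001,0.004,-0.001,0,-0.002],
    [0.0325,0.001,0.004,-0.001,0,-0.002],
    [0.0325,0.001,0.004,-0.001,0,-0.002],
    [0.0325,0.001,0.004,-0.001,0,-0.002],
    [0.0325,0.001,0.004,-0.001,0,-0.002]
  ],
  "fingers": 1,
  "force": 50
}}

```text
t: 4.08
tool_pos: [0.4362, -0.141, 0.1632]
orientation: [0.768, 2.252, -0.319]
force: [0.3, -4.7, 3.5]
opening: 0.0477
gripper_force: 2.4
```

```bash
python3 go.py .531 -.2145 .046 142.2 -45; python3 go.py .531 -.2145 .19 142.2 -45
```

```text
t 4.08 grip pt [ 0.5296 -0.2133  0.0451] shift [-0.0097  0.0004  0.0035] turn [ 0.0003 -0.      0.0006] mm 2 deg 0.1
psi,b 142.3 -45.0 yz -0.0007 F [ 0.3 -4.7  3.5] grip 2.4 0.0477 q [-0.33 -0.21  2.42 -0.94  0.29 -0.41]
t 4.08 grip pt [ 0.5296 -0.2133  0.0451] shift [-5.188e-01 -1.000e-04 -5.056e-01] turn [ 0.0003 -0.      0.0006] mm 145 deg 0.1
psi,b 142.3 -45.0 yz -0.0007 F [ 0.3 -4.7  3.5] grip 2.4 0.0477 q [-0.33 -0.21  2.42 -0.94  0.29 -0.41]
```

Call:
{"name": "arm_command", "arguments": {
  "increments": [
    [0,0,0,0,0,0],
    [0,0,0,0,0,0],
    [0,0,0,0,0,0],
    [0,0,0,0,0,0],
    [0,0,0,0,0,0]
  ]
}}

```text
t: 4.7
tool_pos: [0.4359, -0.1408, 0.1627]
orientation: [0.768, 2.253, -0.319]
force: [-1.7, -4.2, 6.7]
opening: 0.0218
gripper_force: 51.3
```

```bash
python3 go.py .531 -.2145 .19 142.2 -45;python3 go.py .5 -.18 .26 142.2 -20
```

```text
t 4.7 grip pt [ 0.5293 -0.213   0.0445] shift [-5.214e-01 -3.000e-04 -5.067e-01] turn [ 0.0003 -0.0003  0.0006] mm 145 deg 0.1
psi,b 142.32 -44.95 yz -0.0005 F [-1.7 -4.2  6.7] grip 51.3 0.0218 q [-0.33 -0.21  2.42 -0.94  0.29 -0.41]
t 4.7 grip pt [ 0.5293 -0.213   0.0445] shift [-0.9602  0.0406 -0.8376] turn [0.0002 0.1386 0.0007] mm 255 deg 25.0
psi,b 142.32 -44.95 yz -0.0005 F [-1.7 -4.2  6.7] grip 51.3 0.0218 q [-0.33 -0.21  2.42 -0.94  0.29 -0.41]
```

Call:
{"name": "arm_command", "arguments": {
  "increments": [
    [-0.06,0,-0.06,0,0,0],
    [-0.16,0,-0.155,0,0,0],
    [-0.28,0,-0.27,0,0,0],
    [-0.4,0,-0.39,0,0,0],
    [-0.52,0,-0.507,0,0,0]
  ]
}}

```text
t: 5.32
tool_pos: [0.4365, -0.141, 0.3066]
orientation: [0.769, 2.257, -0.317]
force: [0.4, -0.3, -1.4]
opening: 0.0219
gripper_force: 50.0
```

```bash
python3 go.py .52 -.2 .3 142.2 -20; python3 go.py .5 -.15 .33 115 0
```

```text
t 5.33 grip pt [ 0.5295 -0.2128  0.1879] shift [-0.6886  0.0217 -0.3762] turn [0.0004 0.1372 0.0009] mm 157 deg 24.7
psi,b 142.37 -44.69 yz -0.0005 F [ 0.4 -0.3 -1.4] grip 50.0 0.0219 q [-0.33 -0.55  2.36 -0.4   0.62 -1.  ]
t 5.33 grip pt [ 0.5295 -0.2128  0.1879] shift [-0.8678  0.1577 -0.4809] turn [0.0591 0.2435 0.1443] mm 201 deg 52.0
psi,b 142.37 -44.69 yz -0.0005 F [ 0.4 -0.3 -1.4] grip 50.0 0.0219 q [-0.33 -0.55  2.36 -0.4   0.62 -1.  ]
```

Call:
{"name": "arm_command", "arguments": {
  "increments": [
    [-0.17,0.03,-0.1,0.012,0.049,0.029],
    [-0.35,0.06,-0.19,0.024,0.097,0.058],
    [-0.52,0.09,-0.29,0.036,0.146,0.087],
    [-0.7,0.125,-0.38,0.047,0.195,0.115],
    [-0.868,0.158,-0.481,0.0591,0.2435,0.1443]
  ]
}}

```text
t: 5.95
tool_pos: [0.5008, -0.1497, 0.4979]
orientation: [-1.688, -2.645, -0.003]
force: [1.2, -0.8, -2.4]
opening: 0.0219
gripper_force: 50.0
```

```bash
python3 go.py .5 -.04 .34 65 0; python3 go.py .53 0 .34 60 15
```

```text
t 5.95 grip pt [ 0.5004 -0.1491  0.3309] shift [ 0.4993  0.2273 -0.0435] turn [-0.0008 -0.0011  0.2772] mm 110 deg 49.9
psi,b 114.89 0.24 yz -0.0007 F [ 1.2 -0.8 -2.4] grip 50.0 0.0219 q [-0.39 -0.1   1.55  0.    1.69 -0.82]
t 5.95 grip pt [ 0.5004 -0.1491  0.3309] shift [ 0.4932  0.2708 -0.0151] turn [-0.0407  0.0757  0.303 ] mm 113 deg 56.7
psi,b 114.89 0.24 yz -0.0007 F [ 1.2 -0.8 -2.4] grip 50.0 0.0219 q [-0.39 -0.1   1.55  0.    1.69 -0.82]
```

Call:
{"name": "arm_command", "arguments": {
  "increments": [
    [0.1,0.045,-0.01,0,0,0.055],
    [0.2,0.09,-0.02,0,0,0.11],
    [0.3,0.14,-0.03,0,0,0.166],
    [0.4,0.18,-0.04,0,0,0.221],
    [0.5,0.227,-0.044,-0.001,-0.001,0.277]
  ]
}}

```text
t: 6.58
tool_pos: [0.4991, -0.0393, 0.505]
orientation: [2.648, 1.681, 0.001]
force: [-0.7, -0.6, -1.9]
opening: 0.0219
gripper_force: 50.0
```

```bash
python3 go.py .53 .07 .35 35 15;  python3 go.py .55 .12 .34 27 25
```

```text
t 6.58 grip pt [ 0.4997 -0.0399  0.338 ] shift [ 0.3727 -0.2001 -0.0332] turn [-0.0201  0.0817  0.1649] mm 85 deg 33.3
psi,b 64.82 -0.11 yz 0.0046 F [-0.7 -0.6 -1.9] grip 50.0 0.0219 q [-0.18 -0.16  1.6  -0.    1.7   0.26]
t 6.58 grip pt [ 0.4997 -0.0399  0.338 ] shift [ 0.5505 -0.3253  0.0656] turn [-0.0442  0.1339  0.2071] mm 129 deg 45.1
psi,b 64.82 -0.11 yz 0.0046 F [-0.7 -0.6 -1.9] grip 50.0 0.0219 q [-0.18 -0.16  1.6  -0.    1.7   0.26]
```

Call:
{"name": "arm_command", "arguments": {
  "increments": [
    [0.11,-0.065,0.01,-0.009,0.027,0.041],
    [0.22,-0.13,0.025,-0.018,0.054,0.083],
    [0.33,-0.195,0.04,-0.027,0.08,0.124],
    [0.44,-0.26,0.05,-0.035,0.107,0.166],
    [0.55,-0.325,0.066,-0.044,0.134,0.207]
  ]
}}

```text
t: 7.2
tool_pos: [0.4863, 0.0877, 0.4909]
orientation: [-2.886, -0.695, -0.643]
force: [0.8, 1.3, -1.3]
opening: 0.0216
gripper_force: 50.0
```

```bash
python3 go.py .5735 .234 .34 11.5 45
```

```text
t 7.2 grip pt [0.5493 0.1202 0.3397] shift [ 0.0681 -0.6112  0.2145] turn [-0.0506  0.1098  0.0709] mm 130 deg 25.2
psi,b 27.1 25.13 yz -0.0021 F [ 0.8  1.3 -1.3] grip 50.0 0.0216 q [-0.   -0.4   1.85  0.2   1.3   1.08]
```

Call:
{"name": "arm_command", "arguments": {
  "increments": [
    [0.014,-0.12,0.04,-0.01,0.022,0.014],
    [0.028,-0.24,0.085,-0.02,0.044,0.028],
    [0.042,-0.36,0.13,-0.03,0.066,0.042],
    [0.055,-0.49,0.17,-0.04,0.088,0.057],
    [0.068,-0.611,0.2145,-0.0506,0.1098,0.0709]
  ]
}}

```text
t: 7.82
tool_pos: [0.4569, 0.2101, 0.4573]
orientation: [-2.82, -0.29, -1.168]
force: [1.1, -0.9, -0.9]
opening: 0.0215
gripper_force: 50.0
```

```bash
python3 go.py .5735 .234 .30 11.5 45
python3 - <<'E'
from h import *
from go import here
p,R,s=here(); grab("side",4);grab("top",4)
g=p+.167*R[:,2]; f=g-[0,0,.12]
kx=R@np.array([-.7071,0,.7071]); print(kx.round(3))
print("grip/foot px side",np.round(proj("side",g),1),np.round(proj("side",f),1),"top",np.round(proj("top",f),1))
a=np.hstack([crop("side",160,140,66,98,6),crop("top",150,120,66,98,6)]); cv2.imwrite("pics/e.png",a)
E
```

```text
t 7.83 grip pt [0.5725 0.2337 0.3392] shift [-0.135  -0.0012  0.142 ] turn [-0.0001  0.0001  0.0012] mm 39 deg 0.2
psi,b 11.67 44.99 yz 0.0024 F [ 1.1 -0.9 -0.9] grip 50.0 0.0215 q [ 0.38 -0.53  2.07 -0.17  0.83  1.8 ]
[ 0.    -0.002 -1.   ]
grip/foot px side [196.9 167.9] [200.3 200.8] top [172.8 173.9]
```

View pics/e.png

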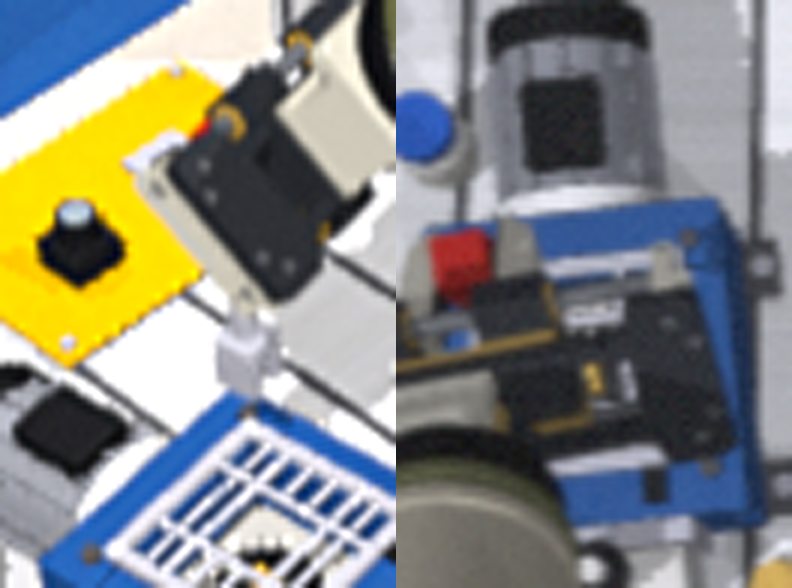

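The side crop shows the key hanging upright from the fingers, head at crop (245,355) ≈ native (200.8,199) above the guard; top crop shows the red handle end at crop (66,262). Now checking relative offsets numerically.

Run:
```python
from h import *
from go import here
p,R,s=here(); g=p+.167*R[:,2]
ky=R[:,1]; kz=np.cross([0,0,-1],ky)
im,_,_=load("top"); hsv=cv2.cvtColor(im.astype(np.uint8),cv2.COLOR_RGB2HSV)
m=(((hsv[...,0]<8)|(hsv[...,0]>172))&(hsv[...,1]>130)&(hsv[...,2]>60)).astype(np.uint8); m[:,:145]=0;m[:,180:]=0;m[:140]=0;m[190:]=0
for r in range(156,174): print(r,''.join('#' if m[r,c] else '.' for c in range(150,172)), im[r,155:168,0].astype(int))
c=[proj("top",g+[0,0,.03]+.011*(a*ky+b*kz)) for a,b in((1,1),(1,-1),(-1,-1),(-1,1))]; print("top face pred",np.round(c,1).tolist(),np.mean(c,0).round(1))
im,_,_=load("side")
for r in range(190,208): print(r,im[r,192:212].mean(-1).astype(int))
print("pred head axis side",[np.round(proj("side",g-[0,0,d]),1) for d in(.06,.09,.105,.12)])
print("knob axis side pred",np.round(proj("side",(.5735,.234,.075)),1), "opening corners side",[np.round(proj("side",np.array([.5735,.234,.104])+.0225*np.array([a*.992-b*.125,a*.125+b*.992,0])),1).tolist() for a,b in((1,1),(1,-1),(-1,-1),(-1,1))])
```

```text
156 ...................... [127 125 125 119  94  61  79 116 125 110  99  73  81]
157 ...................... [101  86  85  77  60  41  46  63  64  58  51  48  67]
158 ...................... [69 67 59 55 58 61 74 86 90 68 43 47 68]
159 .......########....... [ 94  93  96 100 105 107 109 110 105  83  56  51  69]
160 ......#########....... [107 110 111 111 112 112 112 111 107  90  58  54  73]
161 ......#########....... [103 112 112 112 113 112 113 112 110  94  59  54  74]
162 ......##########...... [105 115 113 113 112 113 111 112 110  98  64  53  78]
163 ......##########...... [104 111 112 112 111 112 109 107 103  93  64  54  76]
164 ......##########...... [103 110 110 106  97  96  93  84  83  77  64  57  79]
165 ......##########...... [103 104 105  85  79  80  80  79  78  76  67  58  77]
166 .......########....... [100 100 100  81  77  78  77  75  73  66  55  44  49]
167 .......#####.......... [95 84 83 75 74 70 65 57 40 38 32 29 23]
168 ...................... [89 65 56 59 58 56 51 42 29 24 27 26 26]
169 ...................... [79 45 34 48 52 55 53 39 26 25 27 24 27]
170 ..............
[... 1445 characters left out ...]
18 120 139 179 151  74
  46  68]
203 [197 198 197 185 134 116 114 115 115 115 109 124 176 170 186 203 194 149
  71  40]
204 [196 196 196 192 171 145 115 113 117 116 111 128 193 201 201 199 179 150
 123  79]
205 [196 196 198 198 190 126  93 101 110 116 113 127 193 204 203 168 147 137
 136 127]
206 [197 199 197 168 128  85  75  82  91 100  95  87 117 157 200 148 136 134
 137 138]
207 [200 196 168 111  77  71  73  73  72  70  59  52  55  86 131 121 136 137
 138 139]
pred head axis side [array([198.8, 183.7]), array([199.6, 191.8]), array([200. , 195.8]), array([200.4, 199.7])]
knob axis side pred [203.5 235.2] opening corners side [[191.8, 230.0], [201.7, 220.6], [213.8, 227.2], [204.0, 236.9]]
```

```bash
python3 - <<'E'
from h import *
im=cv2.imread("topraw.png")[:,:,::-1].astype(int); 
h=cv2.cvtColor(im.astype(np.uint8),cv2.COLOR_RGB2HSV)
w=np.clip(im[...,0]-im[...,2]-25,0,None).astype(float); w[:174]=0;w[190:]=0;w[:,:176]=0;w[:,190:]=0
m=cv2.moments(w); u,v=m["m10"]/m["m00"],m["m01"]/m["m00"]; print("gold",u,v,plane("top",u,v,.073).round(4), "axis", .5*np.degrees(np.arctan2(2*m["mu11"],m["mu20"]-m["mu02"])))
ys,xs=np.nonzero(w>10); print(list(zip(xs,ys,w[ys,xs].astype(int))))
E
python3 go.py .576 .2342 .245 11.5 45
```

```text
gold 182.41784037558685 181.94835680751174 [0.5746 0.2341 0.073 ] axis 79.1462938492332
[(np.int64(182), np.int64(180), np.int64(27)), (np.int64(182), np.int64(181), np.int64(30)), (np.int64(183), np.int64(181), np.int64(15)), (np.int64(182), np.int64(182), np.int64(27)), (np.int64(183), np.int64(182), np.int64(19)), (np.int64(182), np.int64(183), np.int64(15)), (np.int64(183), np.int64(183), np.int64(20)), (np.int64(182), np.int64(184), np.int64(13)), (np.int64(183), np.int64(184), np.int64(24))]
t 8.22 grip pt [0.5739 0.2317 0.3412] shift [-0.3313 -0.0113  0.3496] turn [0.0002 0.0002 0.0015] mm 96 deg 0.3
psi,b 11.66 44.96 yz 0.0038 F [-0.6  0.6 -1.3] grip 50.0 0.0221 q [ 0.37 -0.53  2.06 -0.16  0.84  1.8 ]
```

```bash
cat >> h.py <<'E'
def avg(n=8):
    P=[];O=[];F=[]
    for _ in range(n):
        read_camera("side"); s=read_state(); P.append(s["tool_pos"]);O.append(s["orientation"]);F.append(s["force"])
    print("std mm",(1000*np.std(P,0)).round(2)); s["tool_pos"]=np.mean(P,0);s["orientation"]=np.mean(O,0);s["force"]=np.mean(F,0); return s
E
sed -i 's/s=read_state(); R=/s=avg(10) if len(sys.argv)>6 else read_state(); R=/' go.py
python3 go.py .576 .2342 .245 11.5 45 a
```

```text
std mm [0.15 0.26 0.13]
t 8.72 grip pt [0.5737 0.2321 0.3412] shift [-0.3307 -0.0092  0.3494] turn [0.0002 0.     0.0015] mm 96 deg 0.3
psi,b 11.67 44.99 yz 0.0037 F [-0.   0.  -1.8] grip 50.0 0.0215 q [ 0.37 -0.53  2.06 -0.16  0.83  1.8 ]
```

Call:
{"name": "arm_command", "arguments": {
  "increments": [
    [-0.07,-0.002,0.07,0,0,0],
    [-0.14,-0.004,0.15,0,0,0],
    [-0.21,-0.006,0.22,0,0,0.001],
    [-0.33,-0.009,0.3494,0,0,0.0015],
    [-0.33,-0.009,0.3494,0,0,0.0015]
  ]
}}

```text
t: 9.35
tool_pos: [0.4586, 0.2105, 0.3575]
orientation: [-2.827, -0.286, -1.156]
force: [-1.1, 0.0, -2.0]
opening: 0.0219
gripper_force: 50.0
```

```bash
python3 go.py .576 .2342 .21 11.5 45 a
python3 - <<'E'
from h import *
grab("side",5);grab("top",5)
def c2(name,u0,v0,w,h,s,g):
    im,_,_=load(name); c=np.clip(im[v0:v0+h,u0:u0+w,::-1]*g,0,255).astype(np.uint8); return cv2.resize(c,(w*s,h*s),interpolation=cv2.INTER_LANCZOS4)
a=np.hstack([c2("side",177,196,44,54,11,1.2),c2("top",150,140,28,54,11,2.2)])
cv2.imwrite("pics/f.png",a); print(a.shape)
E
```

```text
std mm [0.36 0.13 1.34]
t 9.85 grip pt [0.5762 0.2347 0.246 ] shift [-0.1273  0.0023  0.126 ] turn [-0.     -0.0004  0.0001] mm 36 deg 0.1
psi,b 11.52 45.06 yz 0.0002 F [ 0.3  0.4 -1.4] grip 50.0 0.0215 q [ 0.38 -0.46  2.19 -0.21  0.64  1.86]
(594, 792, 3)
```

View pics/f.png

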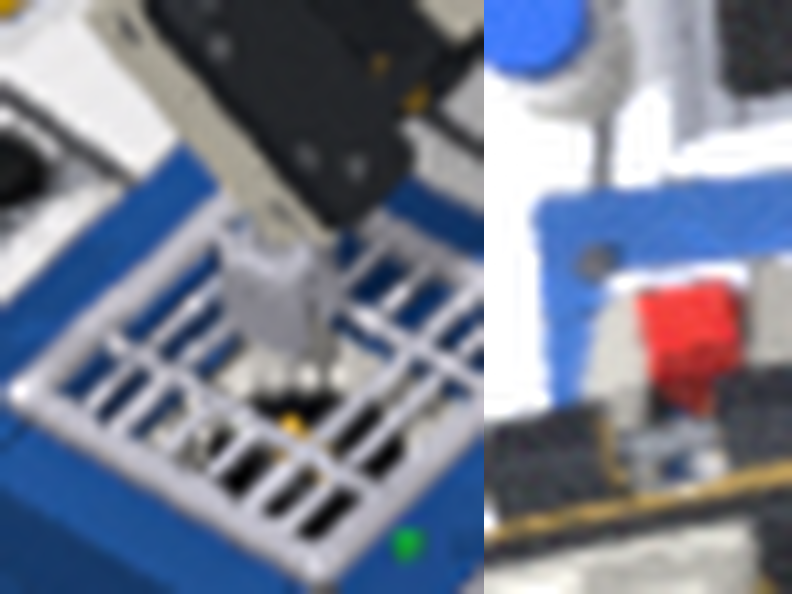

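The side crop shows the fork head just above the opening (silhouette x 222–335, so axis ≈278) and the brass crest at (290,424). The top crop shows the red handle end centred at about (212,333). Comparing these with predictions.

Run:
```python
from h import *
g=np.array([.5762,.2347,.246])
print("top handle end pred",np.round(proj("top",g+[0,0,.029]),2),"obs 168.8 169.8")
for d in (.095,.107,.1215): print("side axis",d,np.round(proj("side",g-[0,0,d]),2))
print("obs head axis u=201.8")
k=np.array([.574,.234,.075]); print("tang side",np.round(proj("side",k),2),"obs 202.9 234.0", "top",np.round(proj("top",k),2))
im,_,_=load("side")
for r in range(217,228): print(r,im[r,193:212].mean(-1).astype(int))
w=np.clip(im[...,0]-im[...,2]-40,0,None); w[:228]=0;w[242:]=0;w[:,:196]=0;w[:,210:]=0
m=cv2.moments(w); print("gold side",m["m10"]/m["m00"],m["m01"]/m["m00"]); ys,xs=np.nonzero(w); print([(int(a),int(b),int(w[b,a])) for a,b in zip(xs,ys)])
```

```text
top handle end pred [167.92 168.55] obs 168.8 169.8
side axis 0.095 [200.85 217.28]
side axis 0.107 [201.16 220.14]
side axis 0.1215 [201.52 223.55]
obs head axis u=201.8
tang side [203.4  235.08] obs 202.9 234.0 top [182.31 182.03]
217 [155 162 153 144 150 135 140 115 127 126 129 123 132 119  86  44  59  88
 104]
218 [161 143 118  92 145 149 149 124 121 121 133 145 118 103  71  34  46  81
 110]
219 [143 117  86  59 131 158 165 156 142 141 150 156 120  89  62  39  72 109
  74]
220 [111  82  54  62 115 130 138 155 164 153 155 137 112 102  81  74 108  78
  38]
221 [ 76  50  69 126 117 116 119 127 137 145 138 114  97 109 106 110  75  39
  26]
222 [ 49  80 134 128 111 113 107 114 124 125 121 108 106 112 108  83  40  26
  40]
223 [ 85 174 132  77  96 114 111 113 115 116 120 105  92 114 109  98  82  69
  96]
224 [143 132  73  46  98 116 115 114 112 115 115 104  86 111  84  90 149 169
 140]
225 [112  57  43  87 124 116 115 115 114 113 112 106  92  96  53  53 102 168
 163]
226 [ 55  49  91 133 111  80 108 116 114 113 110 107  95  93  83  90  56  93
 113]
227 [ 62 132 136 103  67  60 103 135 124 115 111 103  94  92  99 143 115  78
  67]
gold side 203.23629242819842 234.210182767624
[(202, 234, 11), (203, 234, 90), (204, 234, 19), (203, 235, 4), (204, 235, 27)]
```

```bash
python3 go.py .577 .236 .203 11.5 45 a
```

```text
std mm [0.01 0.01 0.02]
t 10.85 grip pt [0.5759 0.2346 0.2449] shift [-0.1433 -0.0059  0.1531] turn [0.     0.     0.0001] mm 42 deg 0.0
psi,b 11.51 44.99 yz 0.0004 F [ 0.1 -0.1 -1.6] grip 50.0 0.0215 q [ 0.38 -0.46  2.19 -0.21  0.64  1.86]
```

Call:
{"name": "arm_command", "arguments": {
  "increments": [
    [-0.04,-0.006,0.045,0,0,0],
    [-0.08,-0.006,0.085,0,0,0],
    [-0.115,-0.006,0.12,0,0,0],
    [-0.1433,-0.006,0.153,0,0,0],
    [-0.1433,-0.006,0.153,0,0,0]
  ]
}}

```text
t: 11.48
tool_pos: [0.461, 0.2123, 0.3197]
orientation: [-2.821, -0.285, -1.165]
force: [-0.5, -0.2, -2.0]
opening: 0.0219
gripper_force: 50.0
```

```bash
python3 go.py .577 .236 .186 11.5 45 a
python3 - <<'E'
from h import *
im=grab("side",4)
for r in range(218,238): print(r,im[r,194:214].mean(-1).astype(int))
E
```

```text
std mm [0.09 0.03 0.35]
t 11.97 grip pt [0.5772 0.2361 0.2035] shift [-0.0621  0.0002  0.0611] turn [ 0.     -0.0002  0.0001] mm 17 deg 0.0
psi,b 11.52 45.03 yz 0.0003 F [ 0.1  0.3 -1.4] grip 50.0 0.022 q [ 0.38 -0.41  2.23 -0.24  0.55  1.9 ]
218 [132 133 134 122  77  27  24  31  32  33  32  31  33  32  33  32  32  32
  33  53]
219 [130 133 133 134 121  57  24  26  32  34  31  33  32  33  32  31  33  30
  31  43]
220 [106 131 133 133 135 116  54  22  27  32  34  45  32  32  31  33  33  32
  30  31]
221 [ 63 106 132 133 132 119  96  37  21  28  39  60  43  32  32  40  31  32
  31  30]
222 [ 71 120 131 131 132 129 127  86  31  21  33  47  38  32  36  55  36  32
  32  30]
223 [154 115  79 100 132 133 133 125  77  30  22  32  33  30  36  59  38  31
  31  29]
224 [120  63  44 100 139 133 133 134 121  77  31  24  31  32  33  41  34  31
  35  30]
225 [ 55  42 100 155 125 130 132 132 118 120  77  28  26  32  33  32  30  36
  65  53]
226 [ 49  98 156 131  72 110 130 126  97 106 119  57  21  24  29  28  30  45
  89 100]
227 [129 136 113  72  73 143 137 121 118 108 119 116  48  31  24  36  45  
[... 182 characters left out ...]
100]
230 [159  88  91 128 125 131 146 164 152 149 149 122 114  91  98  95 105 112
 117  94]
231 [160 150 136 128 123 112 120 130 138 153 122 106 112  98  97 123 153 117
 100  93]
232 [163 151 161 157 133  96 112 114 120 138 113  88 109 103 136 157 111  82
  96 123]
233 [155 164 144 144 154 150 112 113 116 129 116  83 115 132 156 107  38  51
 135 156]
234 [161 138 117 102 122 144 148 134 117 116 103  76 139 155 104  36  21  88
 158 124]
235 [120 139  74  46 106 178 151 153 155 132 100 120 156 112  36  20  89 153
  98  80]
236 [ 75  95  31  72 162 125  93 114 133 150 143 143 121  55  31  89 153 102
  25  54]
237 [ 70  97  79 160 121  47  36  74 113 148 159 151 145  78  96 150  99  26
   7  69]
```

Call:
{"name": "arm_command", "arguments": {
  "increments": [
    [-0.01,0,0.01,0,0,0],
    [-0.018,0,0.018,0,0,0],
    [-0.026,0,0.026,0,0,0],
    [-0.034,0,0.034,0,0,0],
    [-0.034,0,0.034,0,0,0]
  ]
}}

```text
t: 12.8
tool_pos: [0.4616, 0.2121, 0.3117]
orientation: [-2.82, -0.285, -1.17]
force: [2.1, -4.5, 0.7]
opening: 0.0215
gripper_force: 50.0
```

```bash
python3 go.py .577 .236 .186 11.5 45 a
```

```text
std mm [0.01 0.01 0.02]
t 13.3 grip pt [0.5775 0.2354 0.1937] shift [-0.0279 -0.0025  0.0261] turn [ 0.0004 -0.0002  0.0004] mm 8 deg 0.1
psi,b 11.5 45.04 yz 0.0016 F [ 2.3 -4.8  1. ] grip 50.0 0.0218 q [ 0.38 -0.39  2.24 -0.25  0.53  1.91]
```

```bash
python3 go.py .577 .2343 .1905 11.5 45
```

```text
t 13.3 grip pt [0.5775 0.2354 0.1937] shift [-0.0133  0.0059  0.009 ] turn [ 0.0004 -0.0002  0.0003] mm 3 deg 0.1
psi,b 11.5 45.04 yz 0.0016 F [ 1.  -4.6  0.9] grip 50.0 0.0218 q [ 0.38 -0.39  2.24 -0.25  0.53  1.91]
```

Call:
{"name": "arm_command", "arguments": {
  "increments": [
    [-0.001,0.004,-0.001,0,0,0],
    [-0.004,0.006,0.002,0,0,0],
    [-0.008,0.006,0.005,0,0,0],
    [-0.0133,0.006,0.009,0,0,0],
    [-0.0133,0.006,0.009,0,0,0]
  ]
}}

```text
t: 13.92
tool_pos: [0.4608, 0.2111, 0.308]
orientation: [-2.82, -0.285, -1.167]
force: [1.5, -3.0, -0.2]
opening: 0.0216
gripper_force: 50.0
```

```bash
python3 go.py .577 .2343 .186 11.5 45 a
```

```text
std mm [0.01 0.01 0.02]
t 14.43 grip pt [0.5765 0.2346 0.1899] shift [-0.0127  0.0023  0.0155] turn [0.0001 0.0002 0.0002] mm 4 deg 0.0
psi,b 11.51 44.96 yz 0.0005 F [ 1.4 -3.2 -1.7] grip 50.0 0.0219 q [ 0.37 -0.39  2.25 -0.25  0.52  1.91]
```

Call:
{"name": "arm_command", "arguments": {
  "increments": [
    [-0.003,0.003,0.004,0,0,0],
    [-0.007,0.004,0.008,0,0,0],
    [-0.01,0.005,0.012,0,0,0],
    [-0.013,0.005,0.0155,0,0,0],
    [-0.013,0.005,0.0155,0,0,0]
  ]
}}

```text
t: 15.05
tool_pos: [0.4613, 0.2103, 0.304]
orientation: [-2.82, -0.284, -1.167]
force: [-0.7, -1.1, -0.9]
opening: 0.0219
gripper_force: 50.0
```

```bash
python3 go.py .577 .234 .186 11.5 45 a
```

```text
std mm [0.04 0.03 0.07]
t 15.55 grip pt [0.5771 0.2338 0.1862] shift [-0.0012 -0.0009  0.0004] turn [0.     0.     0.0001] mm 0 deg 0.0
psi,b 11.52 44.99 yz 0.0003 F [-0.6 -0.1 -1.5] grip 50.0 0.0217 q [ 0.37 -0.38  2.25 -0.25  0.51  1.91]
```

```bash
cat > arc.py <<'E'
# arc.py z psi_end [n]: 5 rows turning about the knob axis
import sys
a=sys.argv[:]; sys.argv=a[:1]
from go import *
z,pe=map(float,a[1:3]); K=np.array(list(map(float,a[3:5])) if len(a)>4 else [.575,.2334])
p,R,s=here(); p0=np.degrees(np.arctan2(R[0,1],-R[1,1]))
print("t",round(s["t"],2),"psi",p0.round(2),"pt",(p+.167*R[:,2]).round(4),"F",np.round(s["force"],1),"M",np.round(s["wrist_torque"],2))
for i in range(1,6):
    q=p0+(pe-p0)*i/5; Rg=Rt(q,45); g=np.array([*(K+.002*np.array([np.cos(np.radians(q)),np.sin(np.radians(q))])),z])
    d=R.T@(g-.167*Rg[:,2]-p)/.2; w=Ro.from_matrix(R.T@Rg).as_rotvec()/np.pi; print(np.r_[d,w].round(4).tolist())
E
python3 arc.py .186 36
```

```text
t 15.55 psi 11.51 pt [0.5772 0.2338 0.1863] F [ 0.1 -0.3 -2. ] M [-0.1   0.48  0.06]
[-0.0002, 0.0496, 0.0017, 0.0193, 0.0, -0.0192]
[0.0043, 0.0987, 0.0062, 0.0386, 0.0, -0.0384]
[0.0117, 0.1472, 0.0137, 0.0578, 0.0, -0.0576]
[0.022, 0.1946, 0.024, 0.077, 0.0, -0.0769]
[0.0352, 0.2406, 0.0372, 0.0963, 0.0, -0.0961]
```

Call:
{"name": "arm_command", "arguments": {
  "increments": [
    [0,0.0496,0.0017,0.0193,0,-0.0192],
    [0.0043,0.0987,0.0062,0.0386,0,-0.0384],
    [0.0117,0.1472,0.0137,0.0578,0,-0.0576],
    [0.022,0.1946,0.024,0.077,0,-0.0769],
    [0.0352,0.2406,0.0372,0.0963,0,-0.0961]
  ]
}}

```text
t: 16.18
tool_pos: [0.4811, 0.1646, 0.3037]
orientation: [-2.568, -0.839, -1.064]
force: [0.6, -2.1, -9.3]
opening: 0.0219
gripper_force: 50.0
```

```bash
python3 -c "
from h import *
read_camera('side');read_camera('side');read_camera('side')"; python3 arc.py .186 59.5; python3 go.py .577 .2343 .186 36 45
```

```text
t 16.32 psi 35.81 pt [0.5768 0.2337 0.1854] F [-0.7  1.1 -2.2] M [-0.21  0.68 -0.01]
[0.0037, 0.0429, 0.0007, 0.0182, 0.0003, -0.019]
[0.008, 0.0905, 0.0048, 0.0368, 0.0003, -0.0376]
[0.015, 0.1375, 0.0117, 0.0554, 0.0003, -0.0562]
[0.0248, 0.1835, 0.0213, 0.074, 0.0003, -0.0748]
[0.0372, 0.2282, 0.0336, 0.0926, 0.0003, -0.0935]
t 16.32 grip pt [0.5768 0.2337 0.1854] shift [ 0.0028 -0.0009 -0.0002] turn [ 0.0004  0.0004 -0.0011] mm 1 deg 0.2
psi,b 35.81 44.93 yz -0.0016 F [-0.7  1.1 -2.2] grip 50.0 0.0216 q [ 0.09 -0.37  2.24  0.63  0.66  0.65]
```

Call:
{"name": "arm_command", "arguments": {
  "increments": [
    [0.0037,0.0429,0.0007,0.0182,0.0003,-0.019],
    [0.008,0.0905,0.0048,0.0368,0.0003,-0.0376],
    [0.015,0.1375,0.0117,0.0554,0.0003,-0.0562],
    [0.0248,0.1835,0.0213,0.074,0.0003,-0.0748],
    [0.0372,0.2282,0.0336,0.0926,0.0003,-0.0935]
  ]
}}

```text
t: 16.95
tool_pos: [0.5161, 0.1339, 0.304]
orientation: [-2.255, -1.294, -0.932]
force: [0.9, -2.1, -5.3]
opening: 0.0221
gripper_force: 50.0
```

```bash
python3 go.py .5755 .235 .26 55 45 a; python3 arc.py .186 55
```

```text
std mm [0.37 0.23 0.02]
t 17.45 grip pt [0.5757 0.2356 0.1856] shift [ 0.2601 -0.045  -0.2643] turn [-0.0176  0.0006  0.0185] mm 75 deg 4.6
psi,b 59.6 44.89 yz 0.002 F [ 0.5 -3.8 -5.8] grip 50.0 0.0217 q [-0.08 -0.15  2.07  0.85  1.01  0.06]
t 17.45 psi 59.64 pt [0.5755 0.2357 0.1857] F [ 1.9 -4.7 -8.6] M [-2.33  0.28 -0.54]
[-0.0007, -0.0043, -0.0017, -0.0031, 0.0003, 0.0041]
[-0.0005, -0.0137, -0.0016, -0.0068, 0.0003, 0.0078]
[-0.0003, -0.0231, -0.0013, -0.0104, 0.0003, 0.0114]
[0.0001, -0.0325, -0.001, -0.0141, 0.0003, 0.0151]
[0.0006, -0.0419, -0.0005, -0.0177, 0.0003, 0.0187]
```

Call:
{"name": "arm_command", "arguments": {
  "increments": [
    [-0.0005,-0.014,-0.0016,-0.0068,0.0003,0.0078],
    [0.0001,-0.0325,-0.001,-0.0141,0.0003,0.0151],
    [0.0006,-0.0419,-0.0005,-0.0177,0.0003,0.0187],
    [0.0006,-0.0419,-0.0005,-0.0177,0.0003,0.0187],
    [0.0006,-0.0419,-0.0005,-0.0177,0.0003,0.0187]
  ]
}}

```text
t: 18.08
tool_pos: [0.5088, 0.1385, 0.305]
orientation: [-2.317, -1.208, -0.962]
force: [0.2, -0.0, -1.8]
opening: 0.0216
gripper_force: 50.0
```

```bash
python3 go.py .5755 .235 .26 55 45 a
```

```text
std mm [0.02 0.04 0.07]
t 18.57 grip pt [0.5765 0.2353 0.1867] shift [ 0.2576 -0.0044 -0.2616] turn [-0.0003 -0.0005  0.0001] mm 73 deg 0.1
psi,b 55.06 45.08 yz -0.0005 F [-0.1 -0.1 -1.7] grip 50.0 0.0217 q [-0.06 -0.2   2.11  0.84  0.95  0.15]
```

Call:
{"name": "arm_command", "arguments": {
  "increments": [
    [0.06,0,-0.06,0,0,0],
    [0.15,0,-0.15,0,0,0],
    [0.25,0,-0.25,0,0,0],
    [0.35,0,-0.35,0,0,0],
    [0.45,0,-0.455,0,0,0]
  ]
}}

```text
t: 19.2
tool_pos: [0.5081, 0.1377, 0.4351]
orientation: [-2.318, -1.208, -0.963]
force: [0.6, 0.2, -1.5]
opening: 0.0215
gripper_force: 50.0
```

```bash
python3 go.py .6 .06 .31 40 45;  python3 go.py .626 -.0175 .30 28 45
```

```text
t 19.2 grip pt [0.5759 0.2346 0.3173] shift [-0.4663  0.4458 -0.418 ] turn [-0.0591 -0.0007  0.0592] mm 154 deg 15.1
psi,b 55.05 45.11 yz 0.0005 F [ 0.6  0.2 -1.5] grip 50.0 0.0215 q [-0.06 -0.33  1.97  0.73  1.14  0.36]
t 19.2 grip pt [0.5759 0.2346 0.3173] shift [-0.6421  0.6591 -0.5236] turn [-0.1063 -0.0007  0.1063] mm 212 deg 27.1
psi,b 55.05 45.11 yz 0.0005 F [ 0.6  0.2 -1.5] grip 50.0 0.0215 q [-0.06 -0.33  1.97  0.73  1.14  0.36]
```

Call:
{"name": "arm_command", "arguments": {
  "increments": [
    [-0.13,0.13,-0.105,-0.0213,0,0.0213],
    [-0.257,0.264,-0.21,-0.0425,0,0.0425],
    [-0.385,0.395,-0.314,-0.0638,0,0.0638],
    [-0.514,0.527,-0.419,-0.085,0,0.085],
    [-0.642,0.659,-0.524,-0.1063,-0.0007,0.1063]
  ]
}}

```text
t: 19.82
tool_pos: [0.5218, -0.0743, 0.4173]
orientation: [-2.664, -0.66, -1.104]
force: [0.1, -0.3, -0.9]
opening: 0.022
gripper_force: 50.0
```

```bash
python3 go.py .626 -.0175 .2 28 45 a
python3 - <<'E'
from h import *
grab("side",6);grab("top",10)
def c2(name,u0,v0,w,h,s,g):
    im,_,_=load(name); c=np.clip(im[v0:v0+h,u0:u0+w,::-1]*g,0,255).astype(np.uint8); return cv2.resize(c,(w*s,h*s),interpolation=cv2.INTER_LANCZOS4)
a=np.hstack([c2("top",164,162,36,44,11,2),np.vstack([c2("top",235,140,36,22,11,1.5),c2("side",205,110,72,44,5,1.1)[:220].repeat(1,0)[:, :396].copy() if False else cv2.resize(c2("side",235,120,72,44,5,1.1),(396,242))])])
cv2.imwrite("pics/g.png",a); print(a.shape)
E
```

```text
std mm [0.06 1.91 0.33]
t 20.32 grip pt [ 0.6262 -0.0184  0.2984] shift [-0.3472 -0.0034  0.3489] turn [ 0.0004  0.0002 -0.0003] mm 98 deg 0.1
psi,b 27.92 44.97 yz 0.0002 F [-0.2 -0.1 -1.5] grip 50.0 0.0214 q [-0.45 -0.34  2.01  0.71  1.06  0.41]
(484, 792, 3)
```

View pics/g.png

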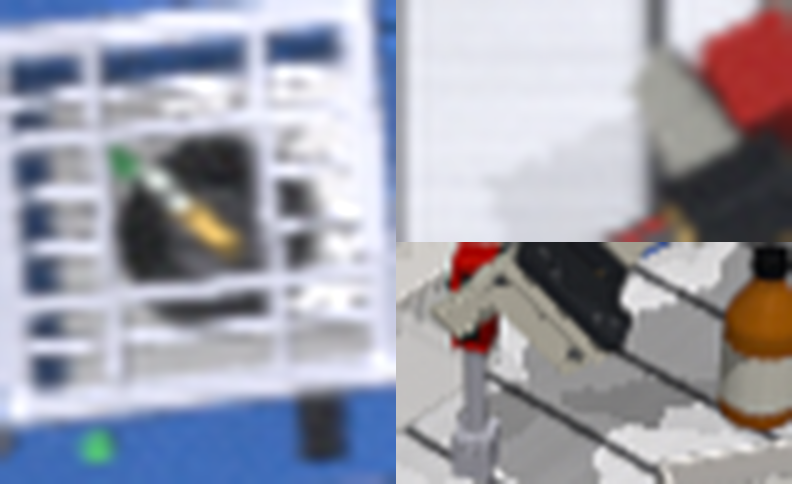

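The top crop shows the pointer (white (180,195)→(135,165), in line with the tang (238,245)→(185,200)) running straight into the green mark at (122,160). The side crop shows the key hanging upright. A numeric check of the angle follows.

Run:
```python
from h import *
im,_,_=load("top")
def cen(w,z,lab):
    m=cv2.moments(w); u,v=m["m10"]/m["m00"],m["m01"]/m["m00"]; P=plane("top",u,v,z)[:2]; print(lab,round(u,2),round(v,2),P.round(4), "mass",round(m["m00"])); return P
def win(w,u0,u1,v0,v1): o=np.zeros_like(w);o[v0:v1,u0:u1]=w[v0:v1,u0:u1]; return o
gold=win(np.clip(im[...,0]-im[...,2]-20,0,None),178,190,176,190); t=cen(gold,.074,"gold")
green=win(np.clip(im[...,1]-np.maximum(im[...,0],im[...,2])-4,0,None),170,182,172,182); g1=cen(green,.058,"green")
raw=cv2.imread("topraw.png")[:,:,::-1].astype(float); g0=cen(win(np.clip(raw[...,1]-np.maximum(raw[...,0],raw[...,2])-4,0,None),170,182,172,182),.058,"green0")
ga=.5*np.degrees(np.arctan2(*(lambda m:(2*m["mu11"],m["mu20"]-m["mu02"]))(cv2.moments(gold)))); print("gold axis img",ga)
lum=win(np.clip(im.min(-1)-55,0,None),176,182,176,181); print(im[174:190,172:190].min(-1).astype(int)); 
w=cen(lum,.061,"white")
A=lambda a,b:np.degrees(np.arctan2(*(b-a)[::-1])).round(1)
for K in (t,np.array([.5735,.2342]),np.array([.574,.234])): print("ctr",K.round(4),"white",A(K,w),"green",A(K,g1),A(K,g0))
```

```text
gold 182.62 182.36 [0.5731 0.2332] mass 298
green 174.84 176.4 [0.5944 0.2606] mass 71
green0 174.95 176.52 [0.594  0.2603] mass 73
gold axis img 37.87871973587319
[[108  99  98  94  91  80  79  80  74  59  57  49  48  57  77 100 109  95]
 [ 99  83  58  66  79  79  74  61  35  24  28  24  22  26  49  84 105  87]
 [ 96  84  42  39  60  73  52  31  25  24  21  23  18  22  41  78 103  83]
 [ 96  90  52  42  64  84  75  41  22  21  19  20  19  18  34  75 111 118]
 [ 96  95  67  58  49  86 108  72  36  24  21  18  17  20  33  72  97  67]
 [113 101  73  59  30  45  68  77  67  38  36  34  34  28  35  71  97  54]
 [ 89  99  68  38  18  24  41  80 104  63  42  37  34  34  39  72 100  60]
 [ 81  99  66  27  21  21  27  47  61  50  48  40  36  34  39  77 105  72]
 [ 95 100  57  23  17  18  25  37  47  51  57  49  39  36  37  63  94 104]
 [ 91 100  59  22  17  19  19  30  41  45  46  55  49  39  41  59  86  82]
 [116 102  69  29  18  18  18  29  35  39  38  38  34  34  40  53  78  82]
 [ 95  99  74  32  17  20  20  28  40  47  47  46  38  34  38  49  77  87]
 [ 95  98  82  49  24  21  24  25  33  45  51  53  54  50  51  61  85  95]
 [ 92  95  90  79  51  48  52  54  57  61  73  89 101 103 106 108 109 111]
 [ 93  99 102 104 105 106 106 105 104 102 103  99  83  76  65  66  85  99]
 [108 107 103  97  93  76  63  55  51  49  48  45  37  33  28  36  74 105]]
white 178.33 178.34 [0.5878 0.2491] mass 318
ctr [0.5731 0.2332] white 47.3 green 52.2 52.4
ctr [0.5735 0.2342] white 46.2 green 51.7 51.8
ctr [0.574 0.234] white 47.6 green 52.6 52.7
```

Run:
```python
from h import *
im=grab("top",12); lum=cv2.resize(im.min(-1)[160:200,160:200],None,fx=8,fy=8,interpolation=cv2.INTER_CUBIC)
col=cv2.resize(im[160:200,160:200],None,fx=8,fy=8,interpolation=cv2.INTER_CUBIC)
yy,xx=np.mgrid[0:320,0:320]; U=(xx+.5)/8-.5+160; V=(yy+.5)/8-.5+160
def world(z):
    _,K,T=load("top"); d=np.stack([(U-K[2])/K[0],(V-K[3])/K[1],np.ones_like(U)],-1)@T[:3,:3].T; return T[:3,3]+d*((z-T[2,3])/d[...,2])[...,None]
W=world(.061); Wg=world(.074)
for C in ([.5738,.2338],[.5735,.2342],[.574,.2334]):
    D=W[...,:2]-C; r=np.hypot(D[...,0],D[...,1])*1e3; a=np.degrees(np.arctan2(D[...,1],D[...,0]))
    out=[]
    for r0,r1 in((10,14),(14,18),(18,22),(22,25)):
        prof=[]
        for a0 in range(26,78,3):
            m=(r>=r0)&(r<r1)&(a>=a0-2)&(a<a0+2); prof.append(lum[m].mean())
        prof=np.array(prof); A=np.arange(26,78,3); w=np.clip(prof-np.percentile(prof,30)-8,0,None); out.append(round((w*A).sum()/w.sum(),1))
        if C[0]==.5738: print(r0,prof.astype(int))
    Dg=Wg[...,:2]-C; rg=np.hypot(Dg[...,0],Dg[...,1])*1e3; gw=np.clip(col[...,0]-col[...,2]-20,0,None)*(rg<13); 
    c=np.array([(gw*Dg[...,0]).sum(),(gw*Dg[...,1]).sum()])/gw.sum(); E=Dg-c; S=np.array([[(gw*E[...,i]*E[...,j]).sum() for j in(0,1)] for i in(0,1)])
    out+=["gold",(c*1e3).round(1).tolist(),round(.5*np.degrees(np.arctan2(2*S[0,1],S[0,0]-S[1,1])),1)]
    gr=np.clip(col[...,1]-np.maximum(col[...,0],col[...,2])-4,0,None)*(r>22)*(r<45)*(abs(a-52)<25); out+=["green",round((gr*a).sum()/gr.sum(),1),round((gr*r).sum()/gr.sum(),1)]
    print(C,out)
```

```text
10 [38 41 47 55 64 74 81 87 87 84 76 68 60 53 48 45 44 41]
14 [27 30 36 45 57 69 80 87 90 86 79 67 54 44 37 32 29 27]
18 [22 23 28 38 53 70 85 92 88 75 59 45 33 24 20 19 18 17]
22 [ 25  25  27  35  50  71  92 104 101  83  60  40  27  21  19  18  18  18]
[0.5738, 0.2338] [np.float64(49.2), np.float64(49.7), np.float64(47.6), np.float64(47.7), 'gold', [-0.5, -0.5], np.float64(50.7), 'green', np.float64(52.7), np.float64(32.8)]
[0.5735, 0.2342] [np.float64(47.1), np.float64(47.9), np.float64(46.2), np.float64(46.6), 'gold', [-0.2, -0.9], np.float64(50.7), 'green', np.float64(51.9), np.float64(32.7)]
[0.574, 0.2334] [np.float64(50.6), np.float64(51.3), np.float64(48.8), np.float64(48.8), 'gold', [-0.7, -0.1], np.float64(50.7), 'green', np.float64(53.4), np.float64(33.0)]
```

```bash
python3 go.py .5763 .2353 .31 52 45
```

```text
t 21.73 grip pt [ 0.6261 -0.0176  0.2975] shift [ 0.3437 -0.9935  0.2563] turn [ 0.0942  0.0003 -0.0944] mm 216 deg 24.0
psi,b 28.0 44.95 yz -0.0004 F [-0.4  0.5 -1.7] grip 50.0 0.0215 q [-0.45 -0.34  2.01  0.71  1.06  0.41]
```

Call:
{"name": "arm_command", "arguments": {
  "increments": [
    [0.07,-0.2,0.05,0.019,0,-0.019],
    [0.14,-0.4,0.1,0.038,0,-0.038],
    [0.206,-0.6,0.154,0.057,0,-0.057],
    [0.275,-0.8,0.205,0.075,0,-0.075],
    [0.3437,-0.9935,0.2563,0.0942,0.0003,-0.0944]
  ]
}}

```text
t: 22.35
tool_pos: [0.5032, 0.1437, 0.4283]
orientation: [-2.36, -1.155, -0.978]
force: [0.6, -0.8, -1.2]
opening: 0.0213
gripper_force: 50.0
```

```bash
python3 go.py .5764 .2352 .204 52 45 a
```

```text
std mm [0.41 1.88 0.27]
t 22.85 grip pt [0.576  0.2361 0.3101] shift [-0.3765  0.0034  0.3734] turn [-0.0004 -0.0001  0.0002] mm 106 deg 0.1
psi,b 52.07 45.01 yz -0.0003 F [-0.2  0.4 -1.6] grip 50.0 0.0214 q [-0.04 -0.36  2.    0.7   1.09  0.42]
```

Call:
{"name": "arm_command", "arguments": {
  "increments": [
    [-0.1,0.003,0.1,0,0,0],
    [-0.2,0.003,0.2,0,0,0],
    [-0.29,0.003,0.287,0,0,0],
    [-0.3765,0.003,0.3734,0,0,0],
    [-0.3765,0.003,0.3734,0,0,0]
  ]
}}

```text
t: 23.48
tool_pos: [0.503, 0.1411, 0.3196]
orientation: [-2.364, -1.149, -0.973]
force: [-0.1, -1.1, -1.4]
opening: 0.022
gripper_force: 50.0
```

```bash
python3 go.py .5765 .2352 .194 52 45 a >/dev/null; python3 go.py .5765 .2352 .194 52 45 a
```

```text
Traceback (most recent call last):
  File "go.py", line 11, in <module>
    x,y,z,psi,b=map(float,sys.argv[1:6]); p,R,s=here(); Rg=Rt(psi,b)
                                                ~~~~^^
  File "go.py", line 9, in here
    s=avg(10) if len(sys.argv)>6 else read_state(); R=Ro.from_rotvec(s["orientation"]).as_matrix(); return np.array(s["tool_pos"]),R,s
      ~~~^^^^
  File "h.py", line 19, in avg
    read_camera("side"); s=read_state(); P.append(s["tool_pos"]);O.append(s["orientation"]);F.append(s["force"])
    ~~~~~~~~~~~^^^^^^^^
ValueError: 200 camera calls are used up
```

Camera calls are used up, so from here I rely on the state readings.

```bash
python3 go.py .5765 .2352 .194 52 45
```

```text
t 24.38 grip pt [0.5764 0.2347 0.2039] shift [-0.0333 -0.0016  0.0366] turn [-0.0001 -0.     -0.    ] mm 10 deg 0.0
psi,b 52.0 45.0 yz -0.0002 F [-0.2  0.4 -1.1] grip 50.0 0.0218 q [-0.04 -0.26  2.12  0.8   0.93  0.24]
```

Call:
{"name": "arm_command", "arguments": {
  "increments": [
    [-0.009,-0.0016,0.009,0,0,0],
    [-0.017,-0.0016,0.018,0,0,0],
    [-0.025,-0.0016,0.027,0,0,0],
    [-0.0333,-0.0016,0.0366,0,0,0],
    [-0.0333,-0.0016,0.0366,0,0,0]
  ]
}}

```text
t: 25.0
tool_pos: [0.5037, 0.1421, 0.3117]
orientation: [-2.362, -1.152, -0.978]
force: [0.5, 0.2, -1.9]
opening: 0.0217
gripper_force: 50.0
```

```bash
python3 go.py .5765 .2352 .187 52 45
```

```text
t 25.0 grip pt [0.5763 0.2352 0.1936] shift [-0.0232  0.0004  0.0237] turn [-0.0002  0.0001 -0.0001] mm 7 deg 0.0
psi,b 52.0 44.98 yz -0.0007 F [ 0.5  0.2 -1.9] grip 50.0 0.0217 q [-0.04 -0.24  2.13  0.81  0.91  0.22]
```

No contact at the crest. Seating fully.

Call:
{"name": "arm_command", "arguments": {
  "increments": [
    [-0.006,0,0.006,0,0,0],
    [-0.012,0,0.012,0,0,0],
    [-0.018,0,0.018,0,0,0],
    [-0.0232,0,0.0237,0,0,0],
    [-0.0232,0,0.0237,0,0,0]
  ]
}}

```text
t: 25.62
tool_pos: [0.5038, 0.1422, 0.3053]
orientation: [-2.362, -1.152, -0.978]
force: [0.5, -0.6, -1.8]
opening: 0.0215
gripper_force: 50.0
```

```bash
python3 arc.py .187 63.6 .5753 .2336
```

```text
t 25.62 psi 52.0 pt [0.5764 0.2353 0.1872] F [ 0.5 -0.6 -1.8] M [-0.42  0.33  0.06]
[-0.0004, 0.0239, 0.0009, 0.009, 0.0, -0.0092]
[0.0006, 0.0473, 0.0019, 0.0181, 0.0, -0.0183]
[0.0023, 0.0707, 0.0036, 0.0272, 0.0, -0.0274]
[0.0047, 0.0939, 0.0059, 0.0363, 0.0, -0.0366]
[0.0077, 0.1171, 0.0089, 0.0455, 0.0, -0.0457]
```

Call:
{"name": "arm_command", "arguments": {
  "increments": [
    [0,0.0239,0.0009,0.009,0,-0.0092],
    [0.0006,0.0473,0.0019,0.0181,0,-0.0183],
    [0.0023,0.0707,0.0036,0.0272,0,-0.0274],
    [0.0047,0.0939,0.0059,0.0363,0,-0.0366],
    [0.0077,0.1171,0.0089,0.0455,0,-0.0457]
  ]
}}

```text
t: 26.25
tool_pos: [0.5239, 0.1296, 0.3054]
orientation: [-2.191, -1.362, -0.908]
force: [-0.0, 1.3, -1.1]
opening: 0.0217
gripper_force: 50.0
```

Call:
{"name": "arm_command", "arguments": {
  "increments": [
    [0,0,0,0,0,0],
    [0,0,0,0,0,0],
    [0,0,0,0,0,0],
    [0,0,0,0,0,0],
    [0,0,0,0,0,0]
  ]
}}

```text
t: 26.88
tool_pos: [0.5237, 0.1297, 0.3054]
orientation: [-2.193, -1.36, -0.909]
force: [-1.1, 1.5, -1.7]
opening: 0.0214
gripper_force: 50.0
```

```bash
python3 arc.py .187 56.5 .5753 .2336
```

```text
t 26.88 psi 63.61 pt [0.5762 0.2355 0.1873] F [-1.1  1.5 -1.7] M [-0.06  0.17  0.01]
[-0.0013, -0.0142, 0.001, -0.0055, -0.0001, 0.0057]
[-0.0009, -0.0286, 0.0014, -0.0111, -0.0001, 0.0113]
[-0.0002, -0.0429, 0.002, -0.0167, -0.0001, 0.0169]
[0.0007, -0.0573, 0.0029, -0.0222, -0.0001, 0.0224]
[0.0018, -0.0716, 0.004, -0.0278, -0.0001, 0.028]
```

Call:
{"name": "arm_command", "arguments": {
  "increments": [
    [-0.0013,-0.0142,0.001,-0.0055,0,0.0057],
    [-0.0009,-0.0286,0.0014,-0.0111,0,0.0113],
    [0,-0.0429,0.002,-0.0167,0,0.0169],
    [0.0007,-0.0573,0.0029,-0.0222,0,0.0224],
    [0.0018,-0.0716,0.004,-0.0278,0,0.028]
  ]
}}

```text
t: 27.5
tool_pos: [0.5111, 0.1368, 0.305]
orientation: [-2.3, -1.233, -0.953]
force: [-0.5, -0.7, -1.8]
opening: 0.022
gripper_force: 50.0
```

```bash
python3 go.py .5764 .2353 .31 56.5 45
```

```text
t 27.5 grip pt [0.5764 0.2352 0.1869] shift [ 4.355e-01  3.000e-04 -4.347e-01] turn [ 0.0004 -0.     -0.0004] mm 123 deg 0.1
psi,b 56.41 45.01 yz -0.0 F [-0.5 -0.7 -1.8] grip 50.0 0.022 q [-0.06 -0.19  2.09  0.84  0.97  0.12]
```

Free again. Lifting out.

Call:
{"name": "arm_command", "arguments": {
  "increments": [
    [0.06,0,-0.06,0,0,0],
    [0.15,0,-0.15,0,0,0],
    [0.25,0,-0.25,0,0,0],
    [0.35,0,-0.35,0,0,0],
    [0.4355,0,-0.435,0,0,0]
  ]
}}

```text
t: 28.12
tool_pos: [0.5114, 0.1367, 0.4309]
orientation: [-2.298, -1.236, -0.954]
force: [0.3, -0.2, -0.9]
opening: 0.0219
gripper_force: 50.0
```

```bash
python3 go.py .6276 -.016 .28 28.3 45
```

```text
t 28.12 grip pt [0.5768 0.2352 0.3129] shift [-0.7075  0.6268 -0.4758] turn [-0.1105 -0.0005  0.1111] mm 212 deg 28.2
psi,b 56.51 45.06 yz 0.0015 F [ 0.3 -0.2 -0.9] grip 50.0 0.0219 q [-0.06 -0.31  1.96  0.74  1.15  0.33]
```

Call:
{"name": "arm_command", "arguments": {
  "increments": [
    [-0.14,0.125,-0.095,-0.022,0,0.022],
    [-0.283,0.25,-0.19,-0.044,0,0.044],
    [-0.425,0.376,-0.285,-0.066,0,0.067],
    [-0.566,0.5,-0.38,-0.088,0,0.089],
    [-0.7075,0.627,-0.476,-0.1105,-0.0005,0.1111]
  ]
}}

```text
t: 28.75
tool_pos: [0.5235, -0.0734, 0.3962]
orientation: [-2.661, -0.666, -1.1]
force: [0.4, 0.2, -1.5]
opening: 0.022
gripper_force: 50.0
```

Call:
{"name": "arm_command", "arguments": {
  "increments": [
    [-0.09,0,0.09,0,0,0],
    [-0.18,0,0.18,0,0,0],
    [-0.27,0,0.27,0,0,0],
    [-0.36,0,0.36,0,0,0],
    [-0.36,0,0.36,0,0,0]
  ]
}}

```text
t: 29.38
tool_pos: [0.5226, -0.0716, 0.2918]
orientation: [-2.659, -0.668, -1.093]
force: [-0.4, -0.1, -0.9]
opening: 0.0218
gripper_force: 50.0
```

```bash
python3 go.py .6276 -.016 .131 28.3 45
```

```text
t 29.38 grip pt [ 0.6258 -0.0154  0.1732] shift [-0.1476  0.0049  0.1542] turn [-0.0011  0.0014 -0.001 ] mm 43 deg 0.4
psi,b 28.32 44.75 yz -0.0047 F [-0.4 -0.1 -0.9] grip 50.0 0.0218 q [-0.45 -0.2   2.13  0.83  0.88  0.19]
```

Call:
{"name": "arm_command", "arguments": {
  "increments": [
    [-0.04,0.005,0.04,-0.001,0.001,-0.001],
    [-0.075,0.005,0.08,-0.001,0.001,-0.001],
    [-0.11,0.005,0.115,-0.001,0.001,-0.001],
    [-0.1476,0.005,0.154,-0.001,0.001,-0.001],
    [-0.1476,0.005,0.154,-0.001,0.001,-0.001]
  ]
}}

```text
t: 30.0
tool_pos: [0.524, -0.0722, 0.2495]
orientation: [-2.659, -0.671, -1.102]
force: [-0.5, 1.2, -0.5]
opening: 0.0212
gripper_force: 50.0
```

```bash
python3 go.py .6276 -.016 .127 28.3 45
```

```text
t 30.0 grip pt [ 0.6281 -0.0163  0.1314] shift [-0.0163 -0.0019  0.0145] turn [0.0003 0.     0.0004] mm 4 deg 0.1
psi,b 28.31 44.99 yz 0.0014 F [-0.5  1.2 -0.5] grip 50.0 0.0212 q [-0.44 -0.12  2.15  0.9   0.81  0.09]
```

No side contact. Creeping down to the floor.

Call:
{"name": "arm_command", "arguments": {
  "increments": [
    [-0.003,0,0.003,0,0,0],
    [-0.006,0,0.006,0,0,0],
    [-0.009,0,0.009,0,0,0],
    [-0.0125,0,0.0125,0,0,0],
    [-0.0125,0,0.0125,0,0,0]
  ]
}}

```text
t: 30.62
tool_pos: [0.5245, -0.0725, 0.2473]
orientation: [-2.659, -0.672, -1.105]
force: [0.3, -0.3, -1.5]
opening: 0.0215
gripper_force: 50.0
```

```bash
python3 go.py .6276 -.016 .124 28.3 45
```

```text
t 30.62 grip pt [ 0.6288 -0.0167  0.1294] shift [-0.0204 -0.0043  0.0164] turn [ 0.0007 -0.0004  0.0008] mm 5 deg 0.2
psi,b 28.3 45.07 yz 0.0033 F [ 0.3 -0.3 -1.5] grip 50.0 0.0215 q [-0.44 -0.12  2.15  0.91  0.81  0.08]
```

Call:
{"name": "arm_command", "arguments": {
  "increments": [
    [-0.004,-0.001,0.003,0,0,0],
    [-0.008,-0.002,0.006,0,0,0],
    [-0.012,-0.003,0.009,0,0,0],
    [-0.014,-0.003,0.011,0,0,0],
    [-0.014,-0.003,0.011,0,0,0]
  ]
}}

```text
t: 31.25
tool_pos: [0.525, -0.0723, 0.2465]
orientation: [-2.657, -0.673, -1.111]
force: [-7.5, -0.2, 15.4]
opening: 0.0215
gripper_force: 50.0
```

```bash
python3 go.py .6276 -.016 .124 28.3 45
```

```text
t 31.25 grip pt [ 0.6298 -0.0165  0.129 ] shift [-0.0193 -0.0049  0.0115] turn [ 0.001  -0.0017  0.0012] mm 5 deg 0.4
psi,b 28.32 45.3 yz 0.005 F [-7.5 -0.2 15.4] grip 50.0 0.0215 q [-0.44 -0.12  2.15  0.92  0.8   0.07]
```

Floor reached (15 N). Easing off about 1 mm, then releasing.

Call:
{"name": "arm_command", "arguments": {
  "increments": [
    [0.005,0,-0.007,0,0,0],
    [0.005,0,-0.007,0,0,0],
    [0.005,0,-0.007,0,0,0],
    [0.005,0,-0.007,0,0,0],
    [0.005,0,-0.007,0,0,0]
  ]
}}

```text
t: 31.88
tool_pos: [0.5243, -0.0724, 0.2467]
orientation: [-2.658, -0.672, -1.108]
force: [-1.6, 0.0, 7.1]
opening: 0.0216
gripper_force: 50.0
```

```bash
python3 go.py .6276 -.016 .128 28.3 45
```

```text
t 31.88 grip pt [ 0.6289 -0.0168  0.129 ] shift [-0.0034 -0.0036  0.0009] turn [ 0.0011 -0.001   0.0009] mm 1 deg 0.3
psi,b 28.29 45.19 yz 0.0044 F [-1.6  0.   7.1] grip 50.0 0.0216 q [-0.45 -0.12  2.15  0.91  0.81  0.07]
```

Call:
{"name": "arm_command", "arguments": {
  "increments": [
    [0,0,0,0,0,0],
    [0,0,0,0,0,0],
    [0,0,0,0,0,0],
    [0,0,0,0,0,0],
    [0,0,0,0,0,0]
  ],
  "fingers": -0.2
}}

```text
t: 32.5
tool_pos: [0.5236, -0.0723, 0.2454]
orientation: [-2.659, -0.672, -1.105]
force: [-0.6, -0.2, 0.1]
opening: 0.0557
gripper_force: 0.0
```

```bash
python3 go.py .6276 -.016 .128 28.3 45
```

```text
t 32.5 grip pt [ 0.6279 -0.0166  0.1275] shift [ 0.003  -0.0012 -0.0018] turn [ 0.0007 -0.0004  0.0008] mm 1 deg 0.2
psi,b 28.3 45.07 yz 0.0033 F [-0.6 -0.2  0.1] grip 0.0 0.0557 q [-0.45 -0.12  2.15  0.91  0.81  0.07]
```

Call:
{"name": "arm_command", "arguments": {
  "increments": [
    [0,0,-0.08,0,0,0],
    [0,0,-0.18,0,0,0],
    [0,0,-0.3,0,0,0],
    [0.05,0,-0.45,0,0,0],
    [0.15,0,-0.6,0,0,0]
  ]
}}

```text
t: 33.12
tool_pos: [0.4665, -0.1024, 0.3515]
orientation: [-2.66, -0.671, -1.103]
force: [0.7, -0.8, 1.1]
opening: 0.0555
gripper_force: 0.0
```

Call:
{"name": "arm_command", "arguments": {
  "increments": [
    [0.05,0,-0.05,0,0,0],
    [0.1,0,-0.1,0,0,0],
    [0.15,0,-0.15,0,0,0],
    [0.15,0,-0.15,0,0,0],
    [0.15,0,-0.15,0,0,0]
  ]
}}

```text
t: 33.75
tool_pos: [0.4671, -0.1019, 0.393]
orientation: [-2.659, -0.672, -1.103]
force: [-0.4, -0.1, -1.0]
opening: 0.0557
gripper_force: 0.0
```

```bash
python3 go.py .6276 -.016 .128 28.3 45; python3 -c "
from plant import *
print(close_job())"
```

```text
t 33.75 grip pt [ 0.5713 -0.0461  0.275 ] shift [-2.939e-01  4.000e-04  7.454e-01] turn [ 0.0004 -0.0002  0.0006] mm 160 deg 0.1
psi,b 28.32 45.03 yz 0.0023 F [-0.4 -0.1 -1. ] grip 0.0 0.0557 q [-0.58 -0.45  2.13  0.75  1.14  0.29]
the job is handed in; nothing more can be done
None
```

Handed in at t ≈ 34 s: by camera the knob stood about 4° short of the green mark, so I turned it about 4° more, then released the key fork down on the stand's pocket floor. The camera calls had run out, so the final pointer position and the key standing upright rest on arm pose and force readings, not a picture.

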